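# Load, close, wind and trim the spring-driven liner tester

### The job

Get the spring-driven tester ready for a run: lift the blue cover off its pins and lay it flat on the table, stand every ceramic liner on the table upright on the floor of the tester's chamber, and seat the cover fully back down on its two pins. Once the cover is on, wind the brass key clockwise by repeated part turns until the spring is fully wound (it comes up against its stop and the gauge needle is at the green end), and turn the black screw until the red pointer lines up with the green mark. Leave the clamp, the cone and the orange cap where they are.

Things in the scene. Friction and masses are not known exactly. Their poses are not given: they have to be found in the camera images.
- tester: Fixed grey tester housing, 252 mm (its x, from -137 to +115 mm) by 224 mm (its y, +-112 mm), 85 mm high; origin on its underside, z up. Its -x part, towards the robot, is an open-topped chamber (124 mm by 177 mm inside, 73 mm deep, end walls 23 mm thick); its +x part is a flat deck level with the chamber's rim with key, gauge, screw and scale.
- chamber (a point): Centre of the chamber's inner floor, 12 mm above the table, at x = -70 mm in the tester's frame, with the tester's axes. The inner walls are at x = +-62 mm and y = +-88 mm from it.
- seat (a point): Where the origin of the seated cover lies: centre of the chamber's rim, 85 mm above the table, with the tester's axes. The two upright steel locating pins stand at y = +-100 mm from it: 8 mm thick, 22 mm high above the rim, tapered over the top 9 mm.
- cover: Loose blue cover plate, 128 mm (x) by 222 mm (y), 6 mm thick, 0.35 kg, the same either way round; origin at the centre of its underside. Two 12.5 mm square holes at y = +-100 mm pass over the pins. On its middle a black upright grip bar, 16 mm thick (x), 70 mm long (y), its top 44 mm above the underside. At the start it is seated on the pins.
- liner0: Cream ceramic liner, loose: a round sleeve 36 mm in diameter and 60 mm high with a 46 mm foot flange 12 mm thick, about 0.16 kg, standing upright; origin at the centre of its underside. One to three liners are present in a run; an absent one reads None. Three fit in the chamber in a row along y, 56 mm apart.
- liner1: Pink ceramic liner, same shape as liner0; may be absent.
- liner2: Grey ceramic liner, same shape as liner0; may be absent.
- key (a joint): Angle of the brass winding key, rad: grows as the key is turned clockwise seen from above, stop (fully wound) at 8.0; starts at 0 to 1.2. The torque rises with winding from about 0.15 to 0.25 N m; a pawl friction holds the key where it is let go.
- key_grip (a point): Point on the key's upright axis at the height to grip, 36 mm above the deck (121 mm above the table). The key's grip is a 34 mm square block, from 18 to 50 mm above the deck, its faces square to this point's x and y; a 90 degree turn brings it back to the same shape. When the key joint reads 0 the faces are square to the tester. It stands on the deck at x = 45, y = 65 mm in the tester's frame.
- needle (a joint): Winding gauge between key and screw: a black needle that turns anticlockwise 0.25 rad per rad of key, from 0 (red block, run down) to 2.0 rad (green block, fully wound).
- screw (a joint): Angle of the black rate screw, rad: grows clockwise seen from above, 0 to 4.5, light friction, stays where it is left. Each rad moves the red pointer 12 mm along the tester's +y.
- screw_grip (a point): Point on the screw's upright axis at the height to grip, 30 mm above the deck (115 mm above the table). The screw is a round knob 36 mm in diameter, from 12 to 42 mm above the deck, at x = 45, y = -65 mm in the tester's frame.
- pointer_tip (a point): Tip of the red pointer on the white scale at the far (+x) edge of the deck, which moves along the tester's y when the screw is turned. It starts on the -y side of the mark and is under 6 mm high over the deck.
- mark_tip (a point): Near edge of the 6 mm wide fixed green mark beside the scale, on its centre line: when pointer and mark are in line, this point coincides with pointer_tip (same x and y in the tester's frame). The mark's place along the scale differs from run to run.
- clamp: Bystander: steel pipe clamp ring, 100 mm across, 22 mm high, beyond the tester; origin at its underside's centre. Leave alone.
- cone: Bystander: grey cyclone cone standing upright, 90 mm foot, 165 mm high, at the robot's far left; origin at its underside's centre. Leave alone.
- cap: Bystander: orange pipe cap, 60 mm across with a bar on top, 47 mm high, at the far right; origin at its underside's centre. Leave alone.
Mind the look-alikes: they are no part of the job. Several things look just like the liner2: the one meant starts farthest to the robot's left.

How it is judged:
By the outcome, as a careful person would: the job done as asked, in the order asked, and still so for the second after the job is handed in, with the robot touching nothing.
Of liner0, liner1, liner2 only 1 to 3 are there at a start; the rules pass over those that are not, and their reading is None.
At some moment in a run one of liner0, liner1, liner2 may be knocked a few centimetres aside while the robot is not near it.
It also fails if it takes over 210 s, if anything falls off the work surface, if the arm or the gripper's body presses on something with over 40 N, if the wrist force passes 120 N, or if a joint passes its speed limit or range.

### The arm

A 6-joint arm with a two-finger parallel gripper is mounted at the origin on the work surface. World frame = base frame: x ahead of the robot, y to its left, z up, the work surface at z = 0. Lengths are in mm, angles in rad, forces in N, time in s.
With the tool pointing down it reaches from about 350 to 875 mm from the base axis. Payload 4.2 kg.
Tool frame: the origin (TCP) lies midway between the tips of the shut fingers; the grasp point (between the pads) lies 19 mm behind it; z points along the fingers, y is the line along which they close (so a half turn about z gives the same grasp; the last joint's range is limited). The gripper opens to 85 mm and grips with 20 to 120 N. Pads are 22 mm wide; open, the fingers measure 114 mm over their backs; the gripper's body (76 mm by 85 mm) begins 54 mm behind the grasp point. The pads swing forward as they close: fully open they stand 13 mm farther back than shut.
Start: joints at [-0.889, 0.385, 0.008, 0, -1.194, -0.259], TCP at [256.46, -569.937, 231.312] pointing down, gripper open.
Joint ranges: [-3.14, 3.14], [-1.21, 2.06], [-1.07, 1.41], [-3.16, 2.05], [-2.99, -0.16], [-3.1, 3.1]. Speed limits (rad/s): [2.79, 2.79, 3.14, 3.14, 3.14, 3.14].

### API

Orientations are given as a unit quaternion [x, y, z, w].
In Python, from bench import * gives the robot as it stands.
- The arm moves only by the tool drive_tool, never from a script. Its argument "plan" is a list that holds one entry, the list of rows, each a list of 5 numbers: the closure, from -1 (fully open) to 1 (shut), then the shift along the world's x, y, z in mm, then the turn about the world's z in degrees. A call has 1 to 20 rows; each row shifts and turns the commanded pose from where the row before left it; what a row does not reach is not made up. A row lasts 1/12 s, in which the tool goes at most 41.7 mm and 7.16 degrees, less where a joint would pass 70% of its speed; a pose out of reach is approached as far as the arm can. A call is refused whole if a number of a shift passes 41.7 or a number of a turn 7.16, either way. A call with a gripper value outside its range is refused whole. The fingers move at their own pace and stop on an object; the grip force is fixed at half the most. Time passes only in rows, so rows that do not move let the fingers close. It gives the time, the measured TCP pose, the force, the opening and the grip force at its end, in the units of the state.
- read_state(): the state, without advancing time (a new reading comes with each control period).
- get_image(name): name is "side" or "top" or "wrist"; returns (picture, depth): 420x560x3 uint8, red, green, blue; 420x560 float32, mm along the optical axis (not along the pixel's ray), 0 where there is no reading.
- camera_model(name): a dict with "fx", "fy", "cx", "cy" (pixels), "R" (3x3) and "t" (3): a world point X has camera coordinates R X + t; the wrist camera has in their place "mount" (4x4, takes a point from camera to tool coordinates, whose origin is the TCP and whose axes are the flange's). Camera axes: x right, y down, z forward; pixel columns grow to the right and rows downward; lengths in mm; the calibration is good to about 2 mm. The wrist camera is an equidistant fisheye: a pixel r from the principal point sees the ray r / f radians off the axis. A picture is of the moment at which its call begins: read the wrist's pose just before it. camera_model takes no time and is no camera call.
- job_done(): hands the job in; it is judged then, once.
The state is a dict: "clock": time; "joints": joint angles; "joint_vel": joint speeds; "joint_efforts": joint torques, N m; "position": TCP position; "ee_rot": TCP orientation; "contact_force": force on the tool from outside, world axes, zero at the start; "wrist_torque": the same for the moment, N m; "gripper_width": finger opening in mm; "grasp_force": force on a finger pad.
Only numpy, scipy, OpenCV 4.12 (cv2) and the standard library are available. Lean on these libraries where they do the work, as an engineer would, in place of code of your own. Each camera call takes 0.05 s, during which the arm holds its last target. There are 200 camera calls.

## Working session

There is one attempt and no reset: what is moved stays moved. The work goes in short steps, Python scripts to look and compute and a tool call to move; the robot and the scene stay as the last step left them, time stands still between calls to the robot, and variables do not carry over. Pictures are saved under pics/ and viewed, at most 14 in all, crops included, and the job is handed in when it is done.

Besides the shell and the picture viewer there is one more tool, called as a command line: name --argument value ..., lists and objects as JSON in quotes. drive_tool: Moves the arm, as the interface text tells. Its arguments: {"type":"object","properties":{"plan":{"type":"array"}},"required":["plan"]}

```bash
mkdir -p pics
cat > h.py <<'E'
from bench import *
import numpy as np, cv2
def snap(n,fn):
    p,d=get_image(n); cv2.imwrite('pics/'+fn+'.png',p[:,:,::-1]); np.savez('/tmp/'+fn,p=p,d=d); return p,d
def cloud(n,d):
    m=camera_model(n); v,u=np.mgrid[0:420,0:560]
    c=np.stack([(u-m['cx'])/m['fx']*d,(v-m['cy'])/m['fy']*d,d],-1)
    return (c-np.array(m['t']))@np.array(m['R'])
E
python3 - <<'E'
from h import *
s=read_state();print({k:np.round(v,3) for k,v in s.items()})
for n in('top','side'):
    p,d=snap(n,n+'0'); print(n,camera_model(n))
print(camera_model('wrist'))
E
```

```text
{'clock': np.float64(0.0), 'joints': array([-8.890e-01,  3.860e-01,  7.000e-03, -1.000e-03, -1.194e+00,
       -2.590e-01]), 'joint_vel': array([-0.001,  0.002,  0.002,  0.   ,  0.   , -0.001]), 'joint_efforts': array([-0.0000e+00, -3.9229e+01,  1.8840e+01,  4.1860e+00, -5.0000e-03,
       -0.0000e+00]), 'position': array([ 256.219, -569.44 ,  230.2  ]), 'ee_rot': array([-0.21 ,  0.978,  0.001, -0.   ]), 'contact_force': array([-0.421, -0.445, -1.022]), 'wrist_torque': array([ 0.031,  0.023, -0.014]), 'grasp_force': np.float64(0.0), 'gripper_width': np.float64(85.466)}
top {'fx': 441.346375820306, 'fy': 441.346375820306, 'cx': 275.4550812225177, 'cy': 213.96357023500397, 'R': array([[ 0.00279068, -0.99999028,  0.00341221],
       [-0.99264496, -0.00318313, -0.12102007],
       [ 0.12102976, -0.00304938, -0.9926442 ]]), 't': array([  23.56179996,  616.44085244, 1120.27481247])}
side {'fx': 424.13444341655065, 'fy': 424.13444341655065, 'cx': 284.4545517031043, 'cy': 216.66940910488853, 'R': array([[-0.99702861, -0.0760224 ,  0.01243172],
       [-0.06505793,  0.74459249, -0.6643414 ],
       [ 0.04124827, -0.66317616, -0.74732587]]), 't': array([ 596.45497799,   76.75890686, 1158.71209378])}
{'fx': 325.19226210127806, 'fy': 325.19226210127806, 'cx': 279.7859507905982, 'cy': 212.37569682384284, 'mount': array([[ 6.21947464e-04, -9.57502937e-01, -2.88422847e-01,
         7.34096149e+01],
       [ 9.99999726e-01,  4.79692075e-04,  5.63896809e-04,
        -3.89896678e-01],
       [-4.01578697e-04, -2.88423118e-01,  9.57502973e-01,
        -1.42160985e+02],
       [ 0.00000000e+00,  0.00000000e+00,  0.00000000e+00,
         1.00000000e+00]])}
```

View pics/top0.png

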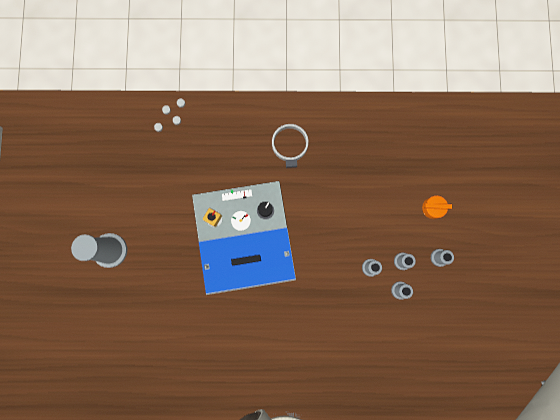

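View pics/side0.png

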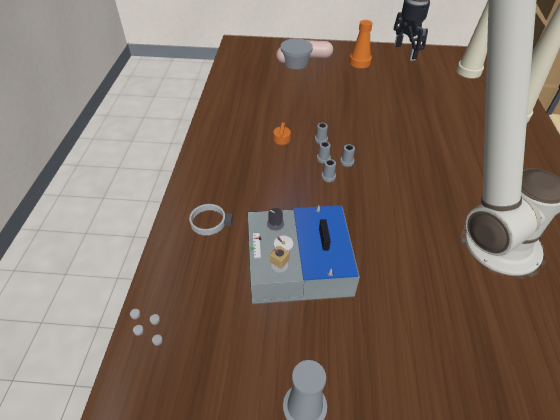

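The top view shows the tester with its blue cover around (245,262), key (212,217), screw (265,210), and four grey liners. The leftmost, at (372,268), is the one meant. No cream or pink liner is visible on the table.

```bash
cat >> h.py <<'E'
def coverfit(p,d,n='top'):
    X=cloud(n,d); h=cv2.cvtColor(p,cv2.COLOR_RGB2HSV)
    m=(h[...,0]>100)&(h[...,0]<125)&(h[...,1]>150)&(h[...,2]>80)&(d>0)
    P=X[m]; r=cv2.minAreaRect(P[:,:2].astype(np.float32)); return r,np.median(P[:,2]),m.sum()
def tester(P): # P in tester frame -> world ; uses T
    pass
E
python3 - <<'E'
from h import *
z=np.load('/tmp/top0.npz');p,d=z['p'],z['d'];X=cloud('top',d)
print(coverfit(p,d))
# housing incl. cover: all points z in 75..100 near
m=(X[...,2]>78)&(X[...,2]<96)&(X[...,0]>350)&(X[...,0]<750)&(abs(X[...,1]-75)<200)&(d>0)
m=cv2.morphologyEx(m.astype(np.uint8),cv2.MORPH_OPEN,np.ones((5,5)))>0
r=cv2.minAreaRect(X[m][:,:2].astype(np.float32));print('housing',r)
print('tablez',np.median(X[330:360,200:300,2]))
hi=(X[...,2]>40)&(X[...,2]<80)&(X[...,1]<-120)&(X[...,1]>-450)&(X[...,0]<700)&(X[...,0]>300)
n,l,st,c=cv2.connectedComponentsWithStats(hi.astype(np.uint8))
for i in range(1,n):
    if st[i,4]>20:
        Q=X[l==i]; t=Q[Q[:,2]>np.percentile(Q[:,2],95)-6]
        print(c[i],st[i,4],'top',cv2.minEnclosingCircle(t[:,:2].astype(np.float32)),np.percentile(Q[:,2],95), p[l==i].mean(0))
for n in((212,217),(265,210)):
    Q=X[n[1]-10:n[1]+11,n[0]-11:n[0]+12].reshape(-1,3); t=Q[(Q[:,2]>117)];print(n,len(t),cv2.minAreaRect(t[:,:2].astype(np.float32)),np.percentile(t[:,2],90))
im=cv2.resize(p[175:300,185:305,::-1],None,fx=4.8,fy=4.8,interpolation=cv2.INTER_CUBIC);cv2.imwrite('pics/z1.png',im)
E
```

```text
(((495.2348937988281, 97.20462799072266), (126.61407470703125, 221.23411560058594), 9.455327987670898), np.float64(92.06868875880753), np.int64(4351))
housing ((555.3095703125, 106.46611022949219), (253.0473175048828, 223.63217163085938), 9.449461936950684)
tablez 0.9150786313562054
[437.53383459 205.20300752] 133 top ((636.11865234375, -398.6070251464844), 34.52906799316406) 51.39952210859664 [233.66165414 122.83458647  12.62406015]
[445.32642487 256.43005181] 193 top ((506.5481262207031, -410.5624694824219), 17.70171546936035) 64.85701677153408 [112.18134715 117.30051813 121.0880829 ]
[407.35       260.20555556] 180 top ((496.6609802246094, -312.0430603027344), 17.958742141723633) 64.98931460205041 [113.41666667 118.56666667 122.17222222]
[374.02906977 266.62790698] 172 top ((479.6454772949219, -226.71405029296875), 17.622499465942383) 64.34248226228124 [114.9127907  120.02325581 123.98255814]
[404.62637363 290.36813187] 182 top ((420.7522277832031, -302.5372619628906), 17.36799430847168) 64.1630382320846 [111.90659341 116.92857143 120.90659341]
(212, 217) 216 ((549.9188842773438, 106.61344146728516), (211.15589904785156, 35.37816619873047), 56.02881622314453) 138.49523013408287
(265, 210) 178 ((556.4747314453125, 48.791622161865234), (161.74217224121094, 34.0129508972168), 2.023719310760498) 130.43555135588053
```

View pics/z1.png

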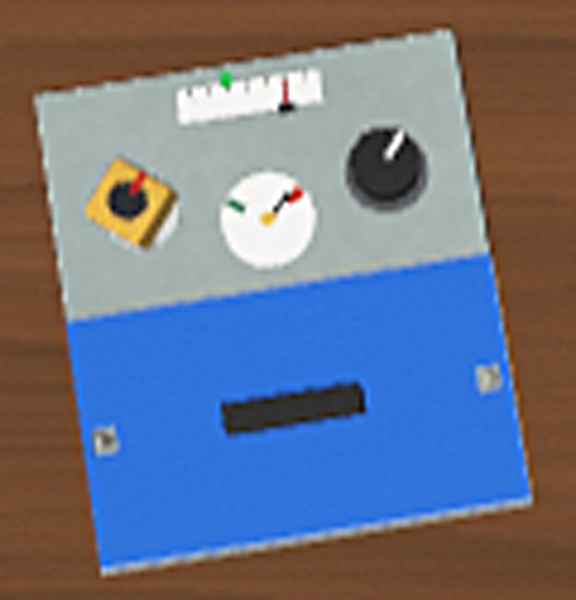

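The enlarged crop shows the key's block rotated, its red index at (137,182), and the screw at (385,167). The gauge needle is at red, the pointer at (286,95) and the green mark at (227,79). Tester yaw is about 9.45°. The cover centre is about (496,97), and the liner about (480,-227).

drive_tool --plan '[[[-1,12,33.3,-1,3.76],[-1,12,33.3,-1,3.76],[-1,12,33.3,-1,3.76],[-1,12,33.3,-1,3.76],[-1,12,33.3,-1,3.76],[-1,12,33.3,-1,3.76],[-1,12,33.3,-1,3.76],[-1,12,33.3,-1,3.76],[-1,12,33.3,-1,3.76],[-1,12,33.3,-1,3.76],[-1,12,33.3,-1,3.76],[-1,12,33.3,-1,3.76],[-1,12,33.3,-1,3.76],[-1,12,33.3,-1,3.76],[-1,12,33.3,-1,3.76],[-1,12,33.3,-1,3.76],[-1,12,33.3,-1,3.76],[-1,12,33.3,-1,3.76],[-1,0,0,0,0],[-1,0,0,0,0]]]'

```text
clock: 1.77
position: [472.5, 31.0, 212.7]
ee_rot: [0.72, -0.694, -0.0, 0.001]
contact_force: [0.3, -0.2, -0.8]
gripper_width: 85.6
grasp_force: 0.0
```

drive_tool --plan '[[[-1,12,33,0,3.7],[-1,12,33,0,3.6],[-1,0,0,0,0],[-1,0,0,0,0],[-1,0,0,0,0]]]'

```text
clock: 2.18
position: [495.8, 94.5, 212.9]
ee_rot: [0.761, -0.649, -0.0, 0.001]
contact_force: [-1.0, -0.6, -0.2]
gripper_width: 85.4
grasp_force: 0.0
```

```bash
cat >> h.py <<'E'
from scipy.spatial.transform import Rotation as Ro
def pose():
    s=read_state(); R=Ro.from_quat(s['ee_rot']).as_matrix(); return np.array(s['position']),R
def yaw(R): return np.degrees(np.arctan2(R[1,0],R[0,0]))
def wsnap(fn):
    t,R=pose(); p,d=snap('wrist',fn); m=camera_model('wrist')
    v,u=np.mgrid[0:420,0:560]; a=(u-m['cx'])/m['fx']; b=(v-m['cy'])/m['fy']; th=np.hypot(a,b)+1e-9
    k=np.tan(np.minimum(th,1.5))/th
    c=np.stack([a*k*d,b*k*d,d],-1); M=m['mount']
    X=(c@M[:3,:3].T+M[:3,3])@R.T+t
    np.savez('/tmp/'+fn,p=p,d=d,X=X,t=t,R=R); return p,d,X
E
python3 - <<'E'
from h import *
t,R=pose();print(t,yaw(R))
p,d,X=wsnap('w0')
print(coverfit.__name__)
h=cv2.cvtColor(p,cv2.COLOR_RGB2HSV)
m=(h[...,0]>100)&(h[...,0]<125)&(h[...,1]>150)&(h[...,2]>80)&(d>0)
print(cv2.minAreaRect(X[m][:,:2].astype(np.float32)),np.median(X[m][:,2]),m.sum())
E
```

```text
[495.75485358  94.48099298 212.9123597 ] -80.87928010737042
coverfit
((489.3946533203125, 128.85006713867188), (127.75423431396484, 286.5713806152344), 9.417926788330078) 90.6246853579976 32890
```

View pics/w0.png

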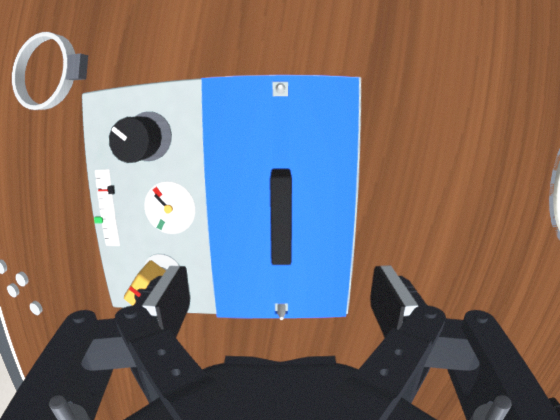

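The wrist view shows the cover with the bar at (281,217), pins at (280,88) and (281,310), and the key at (155,282).

Run:
```python
from h import *
z=np.load('/tmp/w0.npz');p,d,X=z['p'],z['d'],z['X']
h=cv2.cvtColor(p,cv2.COLOR_RGB2HSV)
m=(h[...,0]>100)&(h[...,0]<125)&(h[...,1]>150)&(h[...,2]>80)&(abs(X[...,2]-91)<3)
m=cv2.morphologyEx(m.astype(np.uint8),cv2.MORPH_OPEN,np.ones((5,5)))>0
print('cover',cv2.minAreaRect(X[m][:,:2].astype(np.float32)))
b=np.zeros_like(m);b[155:280,260:305]=1
q=b&(abs(X[...,2]-129)<4);print('bar',cv2.minAreaRect(X[q][:,:2].astype(np.float32)),np.median(X[q][:,2]))
for (u,v) in((280,88),(281,310)):
    Q=X[v-12:v+13,u-12:u+13].reshape(-1,3);Q=Q[(Q[:,2]>98)&(Q[:,2]<112)];print('pin',Q[:,:].mean(0),len(Q))
o=np.array([496.2,97])
for a in(9.45,):
    c,s=np.cos(np.radians(a)),np.sin(np.radians(a));Rm=np.array([[c,-s],[s,c]])
    for sgn in(1,-1):print('exp pin',o+Rm@[0,100*sgn])
q=np.zeros_like(m);q[255:310,110:185]=1
q&=(abs(X[...,2]-135)<3);print('key',cv2.minAreaRect(X[q][:,:2].astype(np.float32)),q.sum())
q=np.zeros_like(m);q[110:170,100:170]=1
q&=(abs(X[...,2]-127)<3);print('screw',cv2.minEnclosingCircle(X[q][:,:2].astype(np.float32)),q.sum())
```

```text
cover ((494.5596618652344, 97.18741607666016), (127.53129577636719, 222.4423065185547), 9.43708324432373)
bar ((495.0636901855469, 96.32510375976562), (16.072620391845703, 69.33061218261719), 9.777814865112305) 128.5062386338655
pin [510.92528629  -1.26096644 102.41982639] 77
pin [478.88900293 193.98742871 102.68922652] 56
exp pin [479.78131534 195.64292572]
exp pin [512.61868466  -1.64292572]
key ((606.614013671875, 173.73895263671875), (34.539817810058594, 12.676141738891602), 57.94158935546875) 415
screw ((618.1441650390625, 50.94773483276367), 18.412151336669922) 1493
```

drive_tool --plan '[[[-1,-0.9,2.2,-30,0.3],[-1,0,0,-30,0],[-1,0,0,-30,0],[-1,0,0,-16,0],[-1,0,0,-8,0],[-1,0,0,0,0],[-1,0,0,0,0],[1,0,0,0,0],[1,0,0,0,0],[1,0,0,0,0],[1,0,0,0,0],[1,0,0,0,0],[1,0,0,0,0],[1,0,0,0,0],[1,0,0,0,0],[1,0,0,0,0],[1,0,0,0,0]]]'

```text
clock: 3.65
position: [495.6, 97.8, 99.8]
ee_rot: [0.763, -0.646, 0.0, -0.0]
contact_force: [-1.6, -0.0, 4.8]
gripper_width: 15.2
grasp_force: 61.4
```

drive_tool --plan '[[[1,0,0,5,0],[1,0,0,8,0],[1,0,0,15,0],[1,0,0,20,0],[1,0,0,12,0],[1,-10,24,0,0],[1,-10,24,0,0],[1,-10,24,0,0],[1,-10,24,0,0],[1,-11,25,0,0],[1,-11,25,0,0],[1,-11,25,0,0],[1,-11,25,0,0],[1,-11,25,0,0],[1,-10,24,0,0],[1,0,0,0,0],[1,0,0,0,0],[1,0,0,0,0]]]'

```text
clock: 5.15
position: [390.1, 342.0, 158.8]
ee_rot: [0.763, -0.646, -0.0, 0.001]
contact_force: [0.4, 0.2, -3.5]
gripper_width: 14.8
grasp_force: 60.0
```

Run:
```python
from h import *
t,R=pose();print(t,yaw(R))
p,d=snap('top','top1');print(coverfit(p,d)[:2])
```

```text
[390.11673752 342.01243578 158.78943978] -80.49518474010432
(((382.3511962890625, 351.8922119140625), (140.82733154296875, 246.9847412109375), 9.46752643585205), np.float64(151.0720478044013))
```

View pics/top1.png

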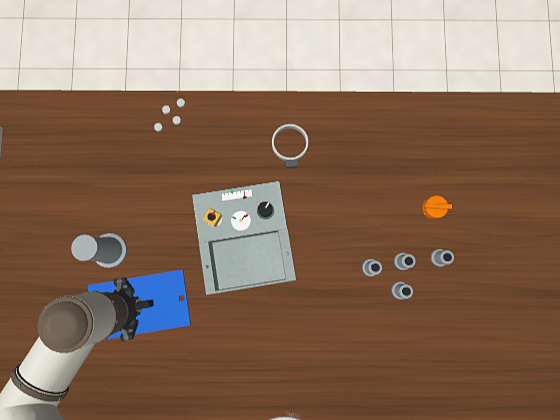

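The cover is in the gripper, level, at (140,305), clear of both the cone and the tester. The chamber is open.

drive_tool --plan '[[[1,0,0,-30,0],[1,0,0,-35,0],[1,0,0,-35,0],[1,0,0,-25,0],[1,0,0,-10,0],[1,0,0,-3,0],[1,0,0,-2,0],[1,0,0,-2,0],[1,0,0,-1,0],[1,0,0,0,0],[1,0,0,0,0]]]'

```text
clock: 6.12
position: [390.9, 343.3, 17.4]
ee_rot: [0.763, -0.646, -0.0, -0.001]
contact_force: [0.6, 0.4, -3.5]
gripper_width: 14.9
grasp_force: 59.9
```

drive_tool --plan '[[[1,0,0,-1,0],[1,0,0,-1,0],[1,0,0,-0.5,0],[1,0,0,0,0],[1,0,0,0,0]]]'

```text
clock: 6.53
position: [390.7, 343.0, 14.8]
ee_rot: [0.763, -0.646, 0.0, -0.0]
contact_force: [-3.0, 0.2, 6.3]
gripper_width: 15.2
grasp_force: 61.4
```

drive_tool --plan '[[[-1,0,0,0,0],[-1,0,0,0,0],[-1,0,0,0,0],[-1,0,0,0,0],[-1,0,0,0,0],[-1,0,0,10,0],[-1,0,0,30,0],[-1,0,0,35,0],[-1,0,0,40,0],[-1,0,0,40,0],[-1,0,0,30,0],[-1,0,-20,0,0],[-1,0,-30,0,0],[-1,0,-35,0,0],[-1,0,-35,0,0]]]'

```text
clock: 7.78
position: [390.2, 221.5, 199.6]
ee_rot: [0.764, -0.646, -0.0, -0.001]
contact_force: [1.0, -0.3, 0.1]
gripper_width: 85.3
grasp_force: 0.0
```

drive_tool --plan '[[[-1,7,-35,0,0],[-1,7,-35,0,0],[-1,7,-35,0,0],[-1,7,-35,0,0],[-1,7,-35,0,0],[-1,7,-35,0,0],[-1,7,-35,0,0],[-1,7,-35,0,0],[-1,7,-35,0,0],[-1,7,-35,0,0],[-1,7,-35,0,0],[-1,7,-35,0,0],[-1,6,-28,0,0],[-1,0,0,0,0],[-1,0,0,0,0],[-1,0,0,0,0]]]'

```text
clock: 9.12
position: [480.1, -225.2, 199.0]
ee_rot: [0.763, -0.646, -0.0, -0.0]
contact_force: [-0.4, 0.6, 0.2]
gripper_width: 85.3
grasp_force: 0.0
```

Run:
```python
from h import *
t,R=pose();print(t,yaw(R))
p,d=snap('top','top2');r=coverfit(p,d);print(r)
p,d,X=wsnap('w1')
q=(X[...,2]>52)&(X[...,2]<70)&(d>0)&(X[...,1]<-100)
q[300:]=q[300:]&True
n,l,st,c=cv2.connectedComponentsWithStats(q.astype(np.uint8))
for i in range(1,n):
    if st[i,4]>100: Q=X[l==i];print(c[i],st[i,4],cv2.minEnclosingCircle(Q[:,:2].astype(np.float32)),np.median(Q[:,2]))
```

```text
[ 480.10825778 -225.21456908  199.00175843] -80.52834776207055
(((391.5247802734375, 342.23284912109375), (127.29769897460938, 223.5479278564453), 9.376495361328125), np.float64(6.987419128696925), np.int64(3899))
[287.81151832   5.03926702] 382 ((503.4188232421875, -404.2989501953125), 16.527692794799805) 59.19520116948361
[280.09992314  99.78708686] 1301 ((494.7294616699219, -312.6754455566406), 18.037811279296875) 59.67443496458529
[363.01056052 126.00081235] 1231 ((418.5188293457031, -303.7188720703125), 18.09721565246582) 59.614862540127376
[282.57260049 197.13207547] 1219 ((478.3345031738281, -227.2481231689453), 18.003969192504883) 59.758292930261405
```

View pics/w1.png

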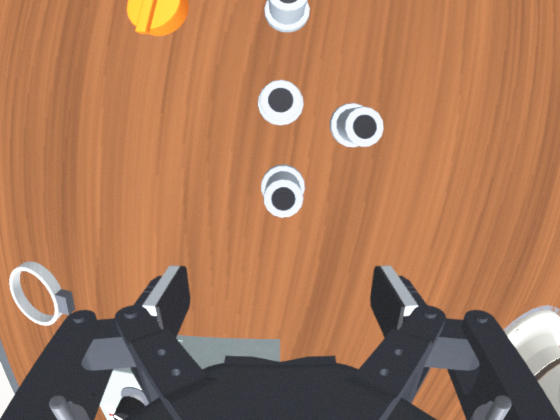

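The target liner is at (283,195) and stands undisturbed. World position (478.3,-227.2), top at 60 mm, 18 mm radius, all as expected.

drive_tool --plan '[[[-1,-1.8,-2,-30,0],[-1,0,0,-35,0],[-1,0,0,-35,0],[-1,0,0,-35,0],[-1,0,0,-25,0],[-1,0,0,-10,0],[-1,0,0,-2,0],[-1,0,0,0,0],[-1,0,0,0,0],[1,0,0,0,0],[1,0,0,0,0],[1,0,0,0,0],[1,0,0,0,0],[1,0,0,0,0],[1,0,0,0,0],[1,0,0,0,0],[1,0,0,0,0]]]'

```text
clock: 10.63
position: [479.2, -227.6, 27.8]
ee_rot: [0.763, -0.646, 0.001, -0.0]
contact_force: [-0.1, 1.1, 5.3]
gripper_width: 34.9
grasp_force: 59.9
```

drive_tool --plan '[[[1,0,0,10,0],[1,0,0,25,0],[1,0,0,30,0],[1,0,0,30,0],[1,0,0,25,0],[1,0,0,10,0],[1,2,32,0,0],[1,2,35,0,0],[1,2,35,0,0],[1,2,35,0,0],[1,2,35,0,0],[1,2,35,0,0],[1,2,35,0,0],[1,1,35,0,0],[1,1,30,0,0],[1,0,16,0,0],[1,0,0,0,0],[1,0,0,0,0],[1,0,0,0,0]]]'

```text
clock: 12.22
position: [494.0, 95.0, 156.0]
ee_rot: [0.763, -0.646, -0.001, 0.001]
contact_force: [-0.0, -0.2, -2.0]
gripper_width: 34.4
grasp_force: 60.1
```

drive_tool --plan '[[[1,0.8,1.7,-20,0],[1,0,0,-30,0],[1,0,0,-30,0],[1,0,0,-20,0],[1,0,0,-8,0],[1,0,0,-3,0],[1,0,0,-2,0],[1,0,0,-1,0],[1,0,0,-1,0],[1,0,0,0,0],[1,0,0,0,0]]]'

```text
clock: 13.13
position: [496.0, 97.6, 42.6]
ee_rot: [0.763, -0.646, 0.0, -0.001]
contact_force: [0.1, -0.7, -2.4]
gripper_width: 35.0
grasp_force: 60.2
```

drive_tool --plan '[[[1,0,0,-1,0],[1,0,0,-1,0],[1,0,0,-1,0],[1,0,0,0,0],[1,0,0,0,0]]]'

```text
clock: 13.55
position: [495.8, 97.5, 39.8]
ee_rot: [0.763, -0.646, 0.0, -0.0]
contact_force: [-2.3, 0.5, 5.5]
gripper_width: 34.7
grasp_force: 61.0
```

drive_tool --plan '[[[-0.3,0,0,0,0],[-0.3,0,0,0,0],[-0.3,0,0,0,0],[-0.3,0,0,0,0],[-0.3,0,0,0,0],[-0.3,0,0,10,0],[-0.3,0,0,30,0],[-0.3,0,0,35,0],[-0.3,0,0,40,0],[-0.3,0,0,40,0],[-1,0,0,10,0],[-1,-10,25,0,0],[-1,-10,25,0,0],[-1,-10,25,0,0],[-1,0,0,0,0],[-1,0,0,0,0],[-1,0,0,0,0]]]'

```text
clock: 14.97
position: [465.5, 172.3, 204.1]
ee_rot: [0.763, -0.646, 0.0, -0.0]
contact_force: [-0.5, -0.7, -1.0]
gripper_width: 85.3
grasp_force: 0.0
```

Run:
```python
from h import *
t,R=pose();print(t,yaw(R))
p,d,X=wsnap('w2')
q=(X[...,2]>62)&(X[...,2]<78)&(d>0)&(np.hypot(X[...,0]-495,X[...,1]-97)<45)
Q=X[q];print(q.sum(),cv2.minEnclosingCircle(Q[:,:2].astype(np.float32)),np.median(Q[:,2]))
```

```text
[465.46467343 172.28051902 204.14550087] -80.46979754660578
1371 ((495.71795654296875, 98.21795654296875), 18.10879898071289) 71.77857822606518
```

View pics/w2.png

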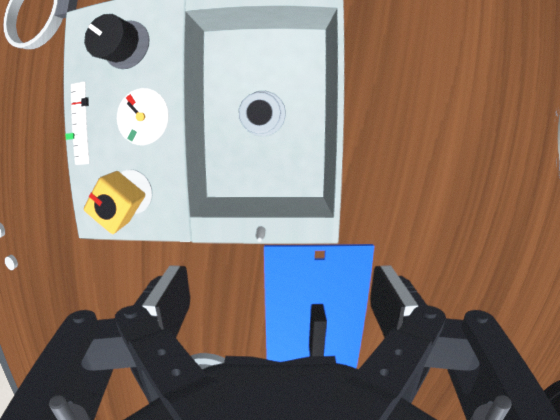

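The liner stands upright in the chamber at (262,112), with its top at 72 mm. The cover lies flat nearby. Next I fetch the cover.

drive_tool --plan '[[[-1,-12,28,0,0],[-1,-13,29,0,0],[-1,-13,29,0,0],[-1,-13,29,0,0],[-1,-12,28,0,0],[-1,-12,28,0,0],[-1,0,0,-35,0],[-1,0,0,-40,0],[-1,0,0,-40,0],[-1,0,0,-35,0],[-1,0,0,-25,0],[-1,0,0,-9,0],[-1,0,0,-3,0],[-1,0,0,0,0],[-1,0,0,0,0]]]'

```text
clock: 16.27
position: [391.6, 344.3, 18.3]
ee_rot: [0.763, -0.646, -0.0, -0.002]
contact_force: [0.5, -0.1, -0.2]
gripper_width: 85.4
grasp_force: 0.0
```

Run:
```python
from h import *
z=np.load('/tmp/w2.npz');p,d,X=z['p'],z['d'],z['X']
q=np.zeros(d.shape,bool);q[160:245,70:160]=1
q&=(abs(X[...,2]-135)<3);print('key',cv2.minAreaRect(X[q][:,:2].astype(np.float32)),q.sum())
h=cv2.cvtColor(p,cv2.COLOR_RGB2HSV)
r=q&((h[...,0]<6)|(h[...,0]>174))&(h[...,1]>180);print('red idx',X[r].mean(0))
c=np.cos(np.radians(9.44));s=np.sin(np.radians(9.44));o=np.array([494.8,96.7])
print('exp key',o+[115*c-65*s,115*s+65*c],'screw',o+[115*c+65*s,115*s-65*c])
sc=np.zeros(d.shape,bool);sc[70:170,60:95]=1;sc&=(X[...,2]>80)&(X[...,2]<95)
for n,m in(('red',((h[...,0]<6)|(h[...,0]>174))&(h[...,1]>150)),('green',(h[...,0]>45)&(h[...,0]<80)&(h[...,1]>100))):
    Q=X[sc&m];D=Q[:,:2]-o;print(n,len(Q),'tester x',np.percentile(D@[c,s],[0,50,100])-70,'y',np.percentile(D@[-s,c],[0,50,100]),Q[:,2].mean())
```

```text
key ((596.9409790039062, 179.3907470703125), (33.94442367553711, 34.13646697998047), 61.26038360595703) 1565
red idx [605.37663196 175.03112869 135.65157931]
exp key [597.58170411 179.68145154] screw [618.90361247  51.44192478]
red 5 tester x [90.68724278 96.12417653 99.12619632] y [-18.76891302 -18.59767852 -18.37906729] 89.72369488622908
green 49 tester x [101.63610904 106.02774895 111.65210075] y [ 8.05287072 10.70040326 13.57558796] 88.87831581244839
```

drive_tool --plan '[[[-1,-0.7,-1.2,-2,0],[-1,0,0,0,0],[1,0,0,0,0],[1,0,0,0,0],[1,0,0,0,0],[1,0,0,0,0],[1,0,0,0,0],[1,0,0,0,0],[1,0,0,0,0],[1,0,0,0,0],[1,0,0,0,0],[1,0,0,0,0]]]'

```text
clock: 17.27
position: [390.1, 342.4, 15.1]
ee_rot: [0.763, -0.646, 0.0, -0.0]
contact_force: [-0.7, -0.7, 3.5]
gripper_width: 15.2
grasp_force: 59.7
```

drive_tool --plan '[[[1,0,0,8,0],[1,0,0,25,0],[1,0,0,35,0],[1,0,0,35,0],[1,0,0,30,0],[1,0,0,12,0],[1,10,-23,0,0],[1,11,-25,0,0],[1,11,-25,0,0],[1,11,-25,0,0],[1,11,-25,0,0],[1,11,-25,0,0],[1,11,-25,0,0],[1,10,-25,0,0],[1,10,-24,0,0],[1,9,-23,0,0],[1,0,0,0,0],[1,0,0,0,0],[1,0,0,0,0]]]'

```text
clock: 18.85
position: [494.0, 96.9, 159.1]
ee_rot: [0.763, -0.646, -0.001, 0.001]
contact_force: [0.5, 0.0, -3.6]
gripper_width: 14.8
grasp_force: 59.3
```

Run:
```python
from h import *
t,R=pose();print(t,yaw(R))
p,d,X=wsnap('w3')
h=cv2.cvtColor(p,cv2.COLOR_RGB2HSV)
m=(h[...,0]>100)&(h[...,0]<125)&(h[...,1]>150)&(h[...,2]>80)&(abs(X[...,2]-150)<6)
m=cv2.morphologyEx(m.astype(np.uint8),cv2.MORPH_OPEN,np.ones((5,5)))>0
print('cover',cv2.minAreaRect(X[m][:,:2].astype(np.float32)),np.median(X[m][:,2]))
```

```text
[493.97144267  96.89333017 159.11452006] -80.54995246399879
cover ((497.6396179199219, 73.54069519042969), (128.93704223632812, 175.26724243164062), 9.598891258239746) 149.5795510440473
```

View pics/w3.png

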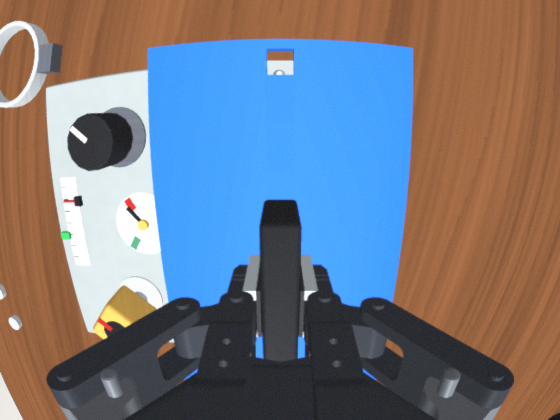

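The cover's hole at (280,62) sits over the pin. I estimate the cover's centre at (493.8,96.6) against the seat at (494.8,96.7), so I shift 1 mm in x while lowering.

drive_tool --plan '[[[1,1.1,0.2,-15,0],[1,0,0,-15,0],[1,0,0,-6,0],[1,0,0,-4,0],[1,0,0,-4,0],[1,0,0,-4,0],[1,0,0,-3,0],[1,0,0,-2,0],[1,0,0,-2,0],[1,0,0,0,0],[1,0,0,0,0]]]'

```text
clock: 19.82
position: [496.1, 97.4, 104.9]
ee_rot: [0.763, -0.646, 0.0, -0.0]
contact_force: [-0.6, -0.1, -3.9]
gripper_width: 14.9
grasp_force: 59.1
```

Force shows only the cover's weight, so it's going on freely. Lowering the last 5 mm.

drive_tool --plan '[[[1,0,0,-2,0],[1,0,0,-1.5,0],[1,0,0,-1,0],[1,0,0,-0.5,0],[1,0,0,-0.5,0],[1,0,0,0,0],[1,0,0,0,0]]]'

```text
clock: 20.4
position: [496.0, 97.3, 100.1]
ee_rot: [0.763, -0.646, 0.0, -0.0]
contact_force: [-4.0, -0.1, 5.4]
gripper_width: 15.2
grasp_force: 60.6
```

drive_tool --plan '[[[-1,0,0,0,0],[-1,0,0,0,0],[-1,0,0,0,0],[-1,0,0,0,0],[-1,0,0,0,0],[-1,0,0,10,0],[-1,0,0,25,0],[-1,0,0,30,0],[-1,0,0,30,0],[-1,0,0,10,0],[-1,10,8,0,7.1],[-1,10,8,0,7.1],[-1,10,8,0,7.1],[-1,10,8,0,7.1],[-1,10,8,0,7.1],[-1,10,8,0,7.1],[-1,10,8,0,7.1],[-1,10,8,0,7.1],[-1,10,9,0,7.1],[-1,11,9,0,7.1]]]'

```text
clock: 22.07
position: [597.2, 179.7, 203.7]
ee_rot: [0.997, -0.08, -0.0, 0.0]
contact_force: [-0.6, 0.5, 0.5]
gripper_width: 85.3
grasp_force: 0.0
```

drive_tool --plan '[[[-1,0,0,0,7.1],[-1,0,0,0,7.1],[-1,0,0,0,7.1],[-1,0,0,0,7.1],[-1,0,0,0,7.1],[-1,0,0,0,7.1],[-1,0,0,0,7.1],[-1,0,0,0,7.1],[-1,0,0,0,7.1],[-1,0,0,0,7],[-1,0,0,0,0],[-1,0,0,0,0],[-1,0,0,0,0]]]'

```text
clock: 23.15
position: [596.9, 179.4, 204.0]
ee_rot: [0.861, 0.509, -0.0, -0.0]
contact_force: [0.1, -0.4, -0.4]
gripper_width: 85.3
grasp_force: 0.0
```

Run:
```python
from h import *
t,R=pose();print(t,yaw(R),read_state()['joints'].round(2) if hasattr(read_state()['joints'],'round') else read_state()['joints'])
p,d=snap('top','top3');X=cloud('top',d);h=cv2.cvtColor(p,cv2.COLOR_RGB2HSV)
m=(h[...,0]>100)&(h[...,0]<125)&(h[...,1]>150)&(h[...,2]>80)&(d>0)
Q=X[m];print(np.median(Q[:,2]));A=np.c_[Q[:,:2]-[495,97],np.ones(len(Q))];k=abs(Q[:,2]-92)<5
print('plane',np.linalg.lstsq(A[k],Q[k,2],rcond=None)[0],k.sum())
```

```text
[596.90222884 179.36047043 204.00060603] 61.25316576715743 [ 0.55  0.4  -0.04 -0.   -1.13  2.09]
92.05908960170865
plane [-3.61394957e-04 -1.00863056e-03  9.20736925e+01] 4235
```

The cover is seated: level, and at the same height as at the start. Now the key.

drive_tool --plan '[[[-1,0.3,0.1,-30,0],[-1,0,0,-30,0],[-1,0,0,-25,0],[-1,0,0,-12,0],[-1,0,0,-4,0],[-1,0,0,0,0],[-1,0,0,0,0],[1,0,0,0,0],[1,0,0,0,0],[1,0,0,0,0],[1,0,0,0,0],[1,0,0,0,0],[1,0,0,0,0],[1,0,0,0,0],[1,0,0,0,0],[1,0,0,0,0]]]'

```text
clock: 24.53
position: [597.3, 179.7, 104.3]
ee_rot: [0.86, 0.511, 0.0, -0.0]
contact_force: [-3.2, 0.4, 5.1]
gripper_width: 33.2
grasp_force: 61.0
```

drive_tool --plan '[[[1,0,0,0,-3],[1,0,0,0,-6],[1,0,0,0,-6],[1,0,0,0,-6],[1,0,0,0,-6],[1,0,0,0,-6],[1,0,0,0,-6],[1,0,0,0,-6],[1,0,0,0,-6],[1,0,0,0,-6],[1,0,0,0,-6],[1,0,0,0,-6],[1,0,0,0,-6],[1,0,0,0,-6],[1,0,0,0,-6],[1,0,0,0,-6],[1,0,0,0,-6],[1,0,0,0,-3],[1,0,0,0,0]]]'

```text
clock: 26.12
position: [597.2, 180.2, 104.3]
ee_rot: [0.938, -0.347, 0.0, -0.0]
contact_force: [-3.5, 2.5, 5.1]
gripper_width: 33.5
grasp_force: 61.2
```

drive_tool --plan '[[[1,0,0,0,-3],[1,0,0,0,-6],[1,0,0,0,-6],[1,0,0,0,-6],[1,0,0,0,-6],[1,0,0,0,-6],[1,0,0,0,-6],[1,0,0,0,-6],[1,0,0,0,-6],[1,0,0,0,-6],[1,0,0,0,-6],[1,0,0,0,-6],[1,0,0,0,-6],[1,0,0,0,-6],[1,0,0,0,-6],[1,0,0,0,-6],[1,0,0,0,-6],[1,0,0,0,-6],[1,0,0,0,-3],[1,0,0,0,0]]]'

```text
clock: 27.78
position: [597.7, 180.2, 104.3]
ee_rot: [-0.27, 0.963, 0.0, 0.001]
contact_force: [-1.5, 1.8, 5.2]
gripper_width: 33.1
grasp_force: 61.1
```

drive_tool --plan '[[[-1,0,0,0,0],[-1,0,0,0,0],[-1,0,0,0,0],[-1,0,0,0,0],[-1,0,0,10,0],[-1,0,0,25,0],[-1,0,0,30,0],[-1,0,0,30,0],[-1,0,0,5,0],[-1,0,0,0,0],[-1,0,0,0,0]]]'

```text
clock: 28.7
position: [597.0, 179.4, 203.6]
ee_rot: [-0.27, 0.963, 0.0, 0.0]
contact_force: [0.1, 0.4, -0.5]
gripper_width: 85.5
grasp_force: 0.0
```

```bash
cat >> h.py <<'E'
O=np.array([494.8,96.7]);C=np.cos(np.radians(9.44));S=np.sin(np.radians(9.44))
KEY=np.array([597.2,179.5])
def keyfit(X,p):
    q=(abs(X[...,2]-135)<3)&(np.hypot(X[...,0]-KEY[0],X[...,1]-KEY[1])<28)
    h=cv2.cvtColor(p,cv2.COLOR_RGB2HSV)
    r=q&((h[...,0]<6)|(h[...,0]>174))&(h[...,1]>180)
    v=X[r][:,:2].mean(0)-KEY if r.any() else np.zeros(2)
    print('key',cv2.minAreaRect(X[q][:,:2].astype(np.float32)),q.sum(),'index',np.degrees(np.arctan2(v[1],v[0])))
E
python3 - <<'E'
from h import *
t,R=pose();print(t,yaw(R))
p,d,X=wsnap('w4');keyfit(X,p)
p,d=snap('top','top4');keyfit(cloud('top',d),p)
E
```

```text
[597.00857542 179.3659295  203.62260156] -148.61253162856477
key ((597.3786010742188, 179.6787872314453), (34.30000305175781, 33.72779846191406), 30.06767463684082) 2208 index 119.01126424527831
key ((594.7721557617188, 176.41819763183594), (22.126699447631836, 33.93222427368164), 33.03676223754883) 85 index 0.0
```

View pics/w4.png

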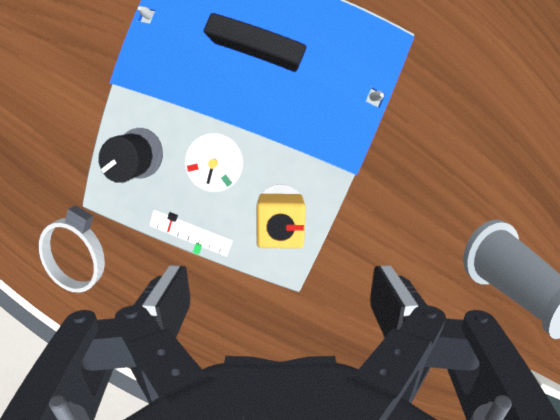

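The key's index is at (295,228) and the needle is just past halfway. The key face is at 30.1°, with about 211° still to wind. I'll swing the tool back 178.7° and regrip.

drive_tool --plan '[[[-1,0,0,0,7.15],[-1,0,0,0,7.15],[-1,0,0,0,7.15],[-1,0,0,0,7.15],[-1,0,0,0,7.15],[-1,0,0,0,7.15],[-1,0,0,0,7.15],[-1,0,0,0,7.15],[-1,0,0,0,7.15],[-1,0,0,0,7.15],[-1,0,0,0,7.15],[-1,0,0,0,7.15],[-1,0,0,0,7.15],[-1,0,0,0,7.15],[-1,0,0,0,7.15],[-1,0,0,0,7.15],[-1,0,0,0,7.15],[-1,0,0,0,7.15]]]'

```text
clock: 30.3
position: [596.6, 179.1, 201.5]
ee_rot: [0.985, -0.17, -0.001, 0.001]
contact_force: [-0.2, 0.6, 0.0]
gripper_width: 85.6
grasp_force: 0.0
```

drive_tool --plan '[[[-1,0,0,0,7.15],[-1,0,0,0,7.15],[-1,0,0,0,7.15],[-1,0,0,0,7.15],[-1,0,0,0,7.15],[-1,0,0,0,7.15],[-1,0,0,0,7.15],[-1,0.2,0.2,-30,0],[-1,0,0,-30,0],[-1,0,0,-25,0],[-1,0,0,-12,0],[-1,0,0,-4,0],[-1,0,0,0,0],[-1,0,0,0,0]]]'

```text
clock: 31.47
position: [597.8, 179.7, 102.4]
ee_rot: [0.966, 0.26, 0.0, 0.0]
contact_force: [1.2, -1.0, 1.1]
gripper_width: 85.6
grasp_force: 0.0
```

drive_tool --plan '[[[1,0,0,0,0],[1,0,0,0,0],[1,0,0,0,0],[1,0,0,0,0],[1,0,0,0,0],[1,0,0,0,0],[1,0,0,0,0],[1,0,0,0,0],[1,0,0,0,0]]]'

```text
clock: 32.22
position: [597.5, 180.1, 103.3]
ee_rot: [0.966, 0.26, 0.0, -0.0]
contact_force: [-2.5, 1.9, 5.9]
gripper_width: 33.5
grasp_force: 60.9
```

drive_tool --plan '[[[1,0,0,0,-3],[1,0,0,0,-6],[1,0,0,0,-6],[1,0,0,0,-6],[1,0,0,0,-6],[1,0,0,0,-6],[1,0,0,0,-6],[1,0,0,0,-6],[1,0,0,0,-6],[1,0,0,0,-6],[1,0,0,0,-6],[1,0,0,0,-6],[1,0,0,0,-6],[1,0,0,0,-6],[1,0,0,0,-6],[1,0,0,0,-6],[1,0,0,0,-6],[1,0,0,0,-3],[1,0,0,0,0]]]'

```text
clock: 33.8
position: [597.5, 179.9, 103.3]
ee_rot: [0.809, -0.587, 0.0, -0.0]
contact_force: [-2.8, 1.0, 5.2]
gripper_width: 33.3
grasp_force: 61.0
```

drive_tool --plan '[[[1,0,0,0,-3],[1,0,0,0,-6],[1,0,0,0,-6],[1,0,0,0,-6],[1,0,0,0,-6],[1,0,0,0,-6],[1,0,0,0,-6],[1,0,0,0,-6],[1,0,0,0,-6],[1,0,0,0,-6],[1,0,0,0,-6],[1,0,0,0,-6],[1,0,0,0,-6],[1,0,0,0,-6],[1,0,0,0,-6],[1,0,0,0,-6],[1,0,0,0,-6],[1,0,0,0,0],[1,0,0,0,0]]]'

```text
clock: 35.38
position: [597.3, 180.0, 103.3]
ee_rot: [-0.08, 0.997, 0.0, 0.0]
contact_force: [-4.1, 2.4, 7.3]
gripper_width: 33.3
grasp_force: 61.0
```

```bash
python3 -c "
from h import *
print(pose()[0],yaw(pose()[1]),read_state()['wrist_torque'],read_state()['joints'][5])"
```

```text
[597.33183392 179.9904675  103.255847  ] -170.84700525650248 [ 0.44156589  1.05333625 -0.03873736] -1.962518637104365
```

drive_tool --plan '[[[1,0,0,0,-2],[1,0,0,0,-2],[1,0,0,0,-2],[1,0,0,0,-2],[1,0,0,0,-2],[1,0,0,0,0],[1,0,0,0,0]]]'

```text
clock: 35.97
position: [597.3, 180.0, 103.3]
ee_rot: [0.003, 1.0, -0.001, 0.0]
contact_force: [-3.6, 1.1, 5.1]
gripper_width: 33.3
grasp_force: 63.4
```

```bash
python3 -c "
from h import *
print(pose()[0],yaw(pose()[1]),read_state()['wrist_torque'])"
```

```text
[597.31822852 179.99080055 103.25466557] 179.64440027169147 [0.49637946 1.11319651 1.8821711 ]
```

drive_tool --plan '[[[1,0,0,0,-1.5],[1,0,0,0,-1.5],[1,0,0,0,0],[1,0,0,0,0]]]'

```text
clock: 36.3
position: [598.3, 180.0, 103.3]
ee_rot: [0.03, 1.0, -0.0, 0.001]
contact_force: [-1.6, 0.3, 5.7]
gripper_width: 33.3
grasp_force: 98.0
```

```bash
python3 -c "
from h import *
print(pose()[0],yaw(pose()[1]),read_state()['wrist_torque'])"
```

```text
[598.29921916 179.98442522 103.34210189] 176.566581461737 [0.03109073 0.25621676 2.43137793]
```

The key is against its stop: the torque rose to 2.4 N m. I'll release without backing off and look.

drive_tool --plan '[[[-1,0,0,0,0],[-1,0,0,0,0],[-1,0,0,0,0],[-1,0,0,0,0],[-1,0,0,10,0],[-1,0,0,25,0],[-1,0,0,30,0],[-1,0,0,30,0],[-1,0,0,5,0],[-1,0,0,0,0],[-1,0,0,0,0]]]'

```text
clock: 37.22
position: [597.2, 179.6, 202.6]
ee_rot: [0.034, 0.999, 0.0, 0.0]
contact_force: [-1.4, -0.2, -1.2]
gripper_width: 85.3
grasp_force: 0.0
```

```bash
cat >> h.py <<'E'
def scale(X,p):
    h=cv2.cvtColor(p,cv2.COLOR_RGB2HSV).astype(int); D=X[...,:2]-O; tx=D@[C,S]-70; ty=D@[-S,C]
    z=(X[...,2]>80)&(X[...,2]<97)&(tx>85)&(tx<116)&(abs(ty)<60)
    for n,m in(('red',((h[...,0]<8)|(h[...,0]>172))&(h[...,1]>110)&(h[...,2]>80)),('green',(h[...,0]>45)&(h[...,0]<80)&(h[...,1]>90))):
        k=z&m
        if k.any(): print(n,k.sum(),'tx',np.percentile(tx[k],[5,50,95]).round(1),'ty',np.percentile(ty[k],[0,10,50,90,100]).round(1),'z',np.median(X[k][:,2]))
E
python3 - <<'E'
from h import *
t,R=pose();print(t,yaw(R))
p,d,X=wsnap('w5');keyfit(X,p);scale(X,p)
cv2.imwrite('pics/w5c.png',cv2.resize(p[:300,60:460,::-1],None,fx=2,fy=2,interpolation=cv2.INTER_CUBIC))
E
```

```text
[597.158437   179.62383198 202.57453577] 176.0981115609732
key ((596.968505859375, 179.66297912597656), (33.98584747314453, 33.86528778076172), 0.36167141795158386) 2203 index -88.0077468698639
red 20 tx [89.  93.7 98.7] ty [-19.  -18.8 -18.  -17.6 -17.1] z 89.61006590956211
green 61 tx [102.2 106.4 110.4] ty [ 8.   8.8 11.3 13.5 14.1] z 88.50804461303683
```

View pics/w5c.png

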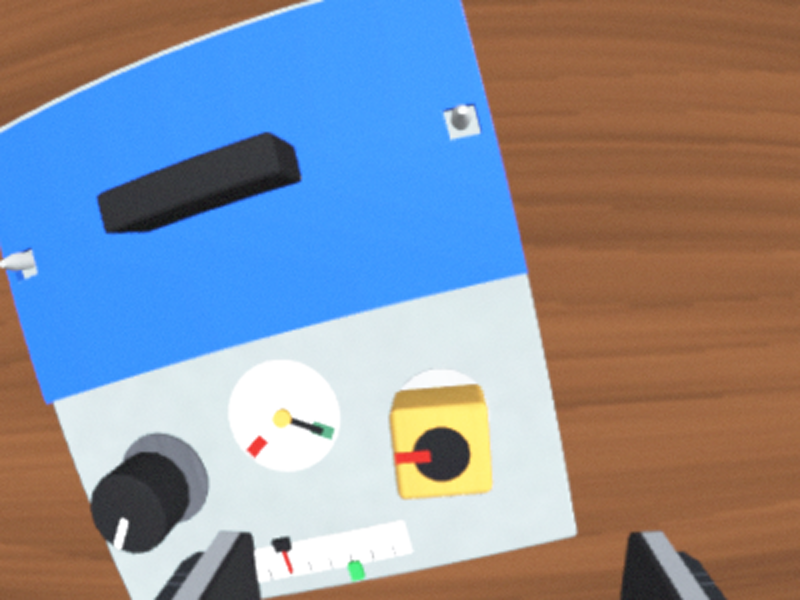

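Needle is on the green block at (322,430) and the key is at its stop. The pointer needs about +29 mm, so I'll turn the screw about 139° clockwise.

drive_tool --plan '[[[-1,1.1,-6.4,0,7],[-1,1.1,-6.4,0,7],[-1,1.1,-6.4,0,7],[-1,1.1,-6.4,0,7],[-1,1.1,-6.4,0,7],[-1,1.1,-6.4,0,7],[-1,1.1,-6.4,0,7],[-1,1.1,-6.4,0,7],[-1,1.1,-6.4,0,7],[-1,1.1,-6.4,0,7],[-1,1.1,-6.4,0,7],[-1,1.1,-6.4,0,7],[-1,1.1,-6.4,0,7],[-1,1.1,-6.4,0,7],[-1,1.1,-6.4,0,7],[-1,1.1,-6.4,0,7],[-1,1.1,-6.4,0,7],[-1,1.1,-6.4,0,7],[-1,1.1,-6.4,0,7],[-1,1.1,-6.4,0,7]]]'

```text
clock: 38.93
position: [618.6, 51.1, 200.2]
ee_rot: [0.929, -0.371, -0.002, 0.001]
contact_force: [0.2, 0.9, -0.0]
gripper_width: 85.4
grasp_force: 0.0
```

drive_tool --plan '[[[-1,0,0,0,0],[-1,0,0,0,0],[-1,0,0,-30,0],[-1,0,0,-30,0],[-1,0,0,-25,0],[-1,0,0,-12,0],[-1,0,0,-3,0],[-1,0,0,0,0],[-1,0,0,0,0]]]'

```text
clock: 39.68
position: [620.1, 52.0, 103.0]
ee_rot: [0.928, -0.374, 0.001, -0.0]
contact_force: [-0.3, 0.8, 1.1]
gripper_width: 85.5
grasp_force: 0.0
```

drive_tool --plan '[[[-1,-1,-0.6,0,0],[1,0,0,0,0],[1,0,0,0,0],[1,0,0,0,0],[1,0,0,0,0],[1,0,0,0,0],[1,0,0,0,0],[1,0,0,0,0],[1,0,0,0,0],[1,0,0,0,0],[1,0,0,0,0]]]'

```text
clock: 40.6
position: [619.0, 51.4, 103.2]
ee_rot: [0.928, -0.373, 0.001, -0.001]
contact_force: [-0.9, 2.7, 4.8]
gripper_width: 34.4
grasp_force: 59.8
```

drive_tool --plan '[[[1,0,0,0,-4],[1,0,0,0,-7],[1,0,0,0,-7],[1,0,0,0,-7],[1,0,0,0,-7],[1,0,0,0,-7],[1,0,0,0,-7],[1,0,0,0,-7],[1,0,0,0,-7],[1,0,0,0,-7],[1,0,0,0,-7],[1,0,0,0,-7],[1,0,0,0,-7],[1,0,0,0,-7],[1,0,0,0,-7],[1,0,0,0,-7],[1,0,0,0,-7],[1,0,0,0,-7],[1,0,0,0,-7],[1,0,0,0,-4]]]'

```text
clock: 42.27
position: [618.3, 51.6, 103.1]
ee_rot: [-0.017, 1.0, 0.0, 0.0]
contact_force: [-2.7, 3.5, 7.1]
gripper_width: 34.2
grasp_force: 60.2
```

drive_tool --plan '[[[1,0,0,0,-2],[1,0,0,0,0],[1,0,0,0,0]]]'

```text
clock: 42.52
position: [618.3, 51.7, 103.2]
ee_rot: [-0.002, 1.0, 0.0, 0.0]
contact_force: [-2.9, 3.5, 6.2]
gripper_width: 34.2
grasp_force: 60.2
```

Run:
```python
from h import *
t,R=pose();print(t,yaw(R))
p,d,X=wsnap('w6');scale(X,p)
cv2.imwrite('pics/w6c.png',cv2.resize(p[:300,60:460,::-1],None,fx=2,fy=2,interpolation=cv2.INTER_CUBIC))
p,d=snap('top','top6');scale(cloud('top',d),p)
```

```text
[618.29271091  51.67319416 103.15970973] -179.8268823848508
```

drive_tool --plan '[[[-1,0,0,0,0],[-1,0,0,0,0],[-1,0,0,0,0],[-1,0,0,0,0],[-1,0,0,10,0],[-1,0,0,25,0],[-1,0,0,30,0],[-1,0,0,30,0],[-1,20,-20,2,0],[-1,30,-20,0,0],[-1,10,-20,0,0],[-1,0,0,0,0],[-1,0,0,0,0]]]'

```text
clock: 43.7
position: [678.6, -10.1, 199.2]
ee_rot: [-0.0, 1.0, -0.0, -0.0]
contact_force: [-0.4, 0.4, 0.1]
gripper_width: 85.6
grasp_force: 0.0
```

```bash
cat >> h.py <<'E'
def scrop(X,p,fn):
    D=X[...,:2]-O; tx=D@[C,S]-70; ty=D@[-S,C]
    k=(X[...,2]>80)&(X[...,2]<97)&(tx>80)&(tx<115)&(abs(ty)<50);v,u=np.where(k)
    print(u.min(),u.max(),v.min(),v.max())
    c=p[max(v.min()-8,0):v.max()+8,max(u.min()-8,0):u.max()+8,::-1];f=min(780/c.shape[1],580/c.shape[0])
    cv2.imwrite('pics/'+fn+'.png',cv2.resize(c,None,fx=f,fy=f,interpolation=cv2.INTER_CUBIC))
E
python3 - <<'E'
from h import *
t,R=pose();print(t,yaw(R))
p,d,X=wsnap('w7');scale(X,p);scrop(X,p,'w7c')
p,d=snap('top','top7');scale(cloud('top',d),p)
p,d=snap('side','side7');scale(cloud('side',d),p)
E
```

```text
[678.5756567  -10.12226624 199.17219689] -179.97191984121983
red 24 tx [89.9 94.7 99.6] ty [ 8.3  8.5  9.3 10.  10.2] z 89.76189660568866
green 67 tx [102.2 106.3 110.1] ty [ 7.3  7.9 10.  12.7 13.3] z 88.70366735430834
380 480 162 215
red 2 tx [91.6 92.9 94.2] ty [9.1 9.1 9.2 9.3 9.4] z 88.99055328178284
green 5 tx [105.1 107.3 110. ] ty [ 9.2  9.4 10.  11.9 12. ] z 89.51813103678396
red 1 tx [92.7 92.7 92.7] ty [11.5 11.5 11.5 11.5 11.5] z 91.97670060348484
green 8 tx [104.8 107.4 109.8] ty [ 8.2  8.3 11.7 13.2 13.4] z 89.33108499237034
```

View pics/w7c.png

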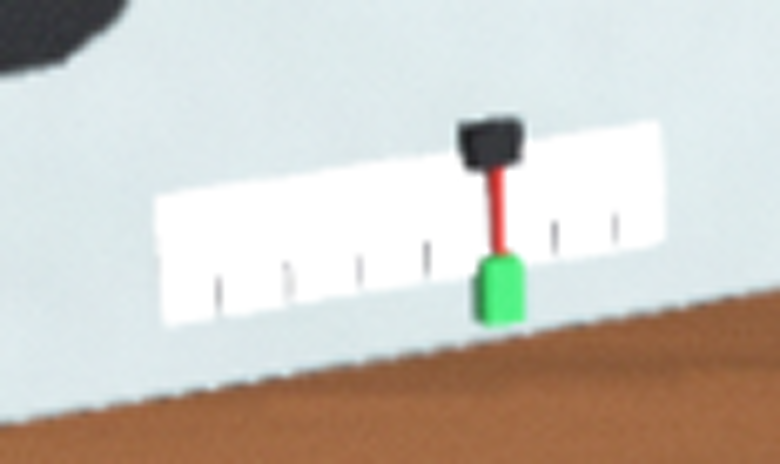

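The pointer at (498,250) is almost in line with the green mark at (500,290). I'll look closer, from straight above.

drive_tool --plan '[[[-1,0,28,0,0],[-1,-1,29,0,0],[-1,-2,29,0,0],[-1,-2,29,0,0],[-1,0,29,0,0],[-1,0,0,-20,0],[-1,0,0,-20,0],[-1,0,0,-5,0],[-1,0,0,0,0],[-1,0,0,0,0],[-1,0,0,0,0]]]'

```text
clock: 44.77
position: [674.2, 135.1, 156.1]
ee_rot: [-0.001, 1.0, 0.0, 0.001]
contact_force: [-0.6, 0.1, -0.0]
gripper_width: 85.4
grasp_force: 0.0
```

Run:
```python
from h import *
t,R=pose();print(t,yaw(R))
for i in range(2):
    p,d,X=wsnap('w8');scale(X,p)
scrop(X,p,'w8c');keyfit(X,p)
# refine: line fits of red pts and green edges in tester frame
h=cv2.cvtColor(p,cv2.COLOR_RGB2HSV).astype(int); D=X[...,:2]-O; tx=D@[C,S]-70; ty=D@[-S,C]
z=(X[...,2]>80)&(X[...,2]<97)&(tx>80)&(tx<116)&(abs(ty)<60)
w=np.where(z&(h[...,2]>235)&(h[...,1]<12));print('scale ty',ty[w].min(),ty[w].max(),'tx',tx[w].min(),tx[w].max())
```

```text
[674.20486703 135.12363267 156.06435397] -179.83303072017128
red 28 tx [89.9 94.5 99.9] ty [ 9.4  9.5  9.9 10.4 10.5] z 89.26762317884149
green 112 tx [102.2 106.4 110.4] ty [ 7.8  8.4 10.6 13.  13.6] z 88.57539453821815
red 30 tx [89.  93.8 99.1] ty [ 9.   9.5  9.9 10.3 10.4] z 89.44639067377878
green 110 tx [102.1 106.2 110.3] ty [ 7.7  8.4 10.8 13.  13.6] z 88.62075062664043
190 339 169 237
key ((597.2149658203125, 179.39926147460938), (34.074459075927734, 34.07872772216797), 0.17298893630504608) 3904 index -87.54493930529571
scale ty -38.29585880323501 38.0979828631275 tx 87.56299382970113 104.77887251023182
```

View pics/w8c.png

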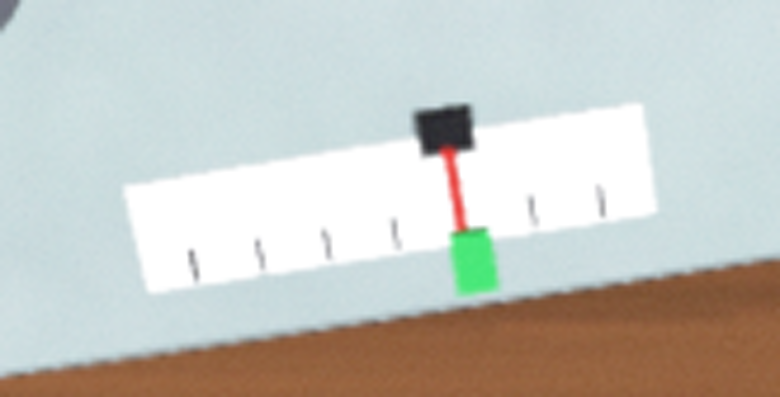

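From straight above, the pointer tip at (461,231) is about 0.9 mm short of the mark's centre at (469,231). I'll correct this with another 4.5° of clockwise turn.

drive_tool --plan '[[[-1,0,0,30,0],[-1,0,0,14,0],[-1,-18,-28,0,0],[-1,-19,-28,0,0],[-1,-18.7,-27.7,0,0],[-1,0,0,0,0],[-1,0,0,-30,0],[-1,0,0,-30,0],[-1,0,0,-24,0],[-1,0,0,-11,0],[-1,0,0,-3,0],[-1,0,0,0,0],[-1,0,0,0,0]]]'

```text
clock: 45.95
position: [619.1, 51.7, 102.0]
ee_rot: [-0.002, 1.0, 0.0, 0.002]
contact_force: [0.1, -0.4, 0.6]
gripper_width: 85.3
grasp_force: 0.0
```

drive_tool --plan '[[[1,0,0,0,0],[1,0,0,0,0],[1,0,0,0,0],[1,0,0,0,0],[1,0,0,0,0],[1,0,0,0,0],[1,0,0,0,0],[1,0,0,0,0],[1,0,0,0,0],[1,0,0,0,0],[1,0,0,0,-2],[1,0,0,0,-2.5],[1,0,0,0,0],[1,0,0,0,0]]]'

```text
clock: 47.12
position: [618.1, 51.8, 101.4]
ee_rot: [0.038, 0.999, 0.0, 0.001]
contact_force: [-2.2, 1.8, 6.2]
gripper_width: 34.3
grasp_force: 59.6
```

drive_tool --plan '[[[-1,0,0,0,0],[-1,0,0,0,0],[-1,0,0,0,0],[-1,0,0,0,0],[-1,0,0,10,0],[-1,0,0,25,0],[-1,0,0,30,0],[-1,0,0,30,0],[-1,18,28,0,0],[-1,19,28,0,0],[-1,18,28,0,0],[-1,0,0,-20,0],[-1,0,0,-20,0],[-1,0,0,0,4.5],[-1,0,0,0,0],[-1,0,0,0,0],[-1,0,0,0,0]]]'

```text
clock: 48.53
position: [673.4, 135.4, 156.7]
ee_rot: [-0.001, 1.0, 0.0, 0.001]
contact_force: [-0.1, -0.9, 1.2]
gripper_width: 85.1
grasp_force: 0.0
```

Run:
```python
from h import *
t,R=pose();print(t,yaw(R))
for i in range(2):
    p,d,X=wsnap('w9');scale(X,p)
scrop(X,p,'w9c')
p,d=snap('top','top9')
```

```text
[673.44414414 135.38852567 156.71434535] -179.92659554416355
red 26 tx [89.8 94.7 99.5] ty [10.4 10.5 10.9 11.3 11.4] z 89.90908357289308
green 112 tx [102.  106.1 110.3] ty [ 7.8  8.4 10.7 13.1 13.6] z 88.6113926889947
red 26 tx [90.2 94.6 99.2] ty [10.4 10.5 10.9 11.3 11.4] z 89.91891256743989
green 112 tx [102.2 106.2 110.2] ty [ 7.8  8.4 10.7 13.1 13.5] z 88.62065737168327
189 338 170 238
```

View pics/w9c.png

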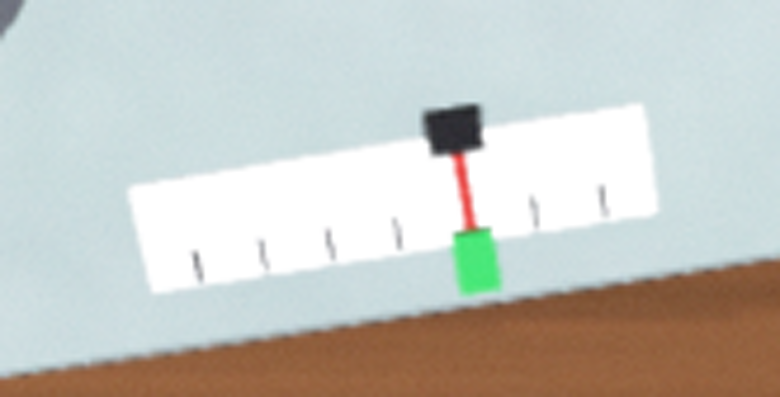

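The pointer and mark are now in line to about 0.2 mm. I'll back away, check the cover once more, and hand in.

drive_tool --plan '[[[-1,0,0,30,0],[-1,0,0,35,0],[-1,0,-30,30,0],[-1,0,-35,0,0],[-1,0,-35,0,0],[-1,0,-35,0,0],[-1,0,-35,0,0],[-1,0,0,0,0],[-1,0,0,0,0],[-1,0,0,0,0]]]'

```text
clock: 49.52
position: [672.8, -34.1, 250.2]
ee_rot: [-0.001, 1.0, 0.0, 0.0]
contact_force: [-0.2, 0.2, -0.2]
gripper_width: 85.7
grasp_force: 0.0
```

Run:
```python
from h import *
p,d=snap('top','top10');X=cloud('top',d);print(coverfit(p,d));keyfit(X,p);scale(X,p)
print(job_done())
```

```text
(((508.0691833496094, 30.24986457824707), (126.55708312988281, 84.28585815429688), 9.621557235717773), np.float64(92.03670295062322), np.int64(1624))
key ((0.0, 0.0), (0.0, 0.0), 0.0) 0 index 0.0
the job is handed in; nothing more can be done
None
```

Job handed in at about 50 s: the one liner present (grey, liner2) stands upright in the chamber, the cover is seated on its pins, the spring is wound to its stop with the needle on green, and the pointer is in line with the mark to about 0.2 mm; in the last check before hand-in the arm hid the key, the scale and part of the cover.

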